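# Release a board from its solder pallet

## Task

Unload the soldered board: set the big flat screwdriver in the slot of the pallet's turn clip, pressing and turning it only lightly until the blade drops in, turn the clip counter-clockwise to its stop so that its arm is clear of the board, and stand the driver back in its rack. Then draw the board out from under the two fixed lips and lay it down gently, flat and component side up, in the empty half of the cardboard carton. Turn the clip with the driver, not the fingers, and leave everything else on the bench where it is.

Things in the scene. Friction and masses are not known exactly. Their poses are not given: they have to be found in the camera images.
- driver: Large flat screwdriver hanging blade down in a rack hole, at any angle about its axis. Origin on its axis under the handle's guard; z up the handle, x along the blade's width. Dark round handle 31 mm thick (guard 34 mm), 95 mm long; shank 10 mm; blade 14 x 2.4 mm, edge 85 mm below origin. White bar on the handle's end, parallel to the blade's width, tells it from the thinner handles. 0.1 to 0.2 kg.
- driver_tip (a point): The middle of the flat driver's blade edge, its lowest point; axes as the driver's.
- rack: Grey driver rack, 170 (x) by 54 mm (y), fixed; origin under its centre. Top plate 12 mm thick, top face 97 mm above the bench, with three holes 22 mm in diameter at x = -55, 0 and 55 mm, open below down to a 6 mm base. The flat, cross and nut drivers hang in them, guards resting on the plate.
- pallet: Dark solder pallet, fixed plate 176 mm square, 12 mm thick; origin under its centre. The board lies on it, centre at x = 16 mm, between side rails 6 mm high, 3 mm clear. Two fixed lips at y = 40 and -40 reach 5 mm over the board's +x edge, undersides 3 mm above the board, tops 22 mm above the bench: slide the board 10 mm to -x before lifting. Clip pivot at x = -66 mm, 32 mm from the board's -x edge.
- catch: The whole aluminium turn clip with its sprung stem; origin on the pivot axis, at bench height. Pressed down it sinks up to 3 mm on its spring: it yields at 3.6 N and bottoms at 6.3 N.
- clip (a joint): Angle of the turn clip about its upright pivot, rad, growing counter-clockwise from above. Near 0 (starts -0.25 to 0.25) its arm points along the pallet's +x, over the board's edge: locked. At its stop, 1.55, the arm points along the pallet's +y and the board is free. Stiff (0.07 N m), stays where left; the blade may turn 0.3 rad in the slot before the clip follows.
- clip_slot (a point): Centre of the floor of the slot in the clip's round head, 25 mm above the bench; z up, x along the slot and the arm. Slot 4.5 mm wide with bevelled mouth, 19 mm long, closed at both ends by the rim, 7 mm deep. Head 28 mm in diameter, top 32 mm above the bench. Arm 14 mm wide, 19 to 24 mm above the bench, reaching 45 mm from the pivot.
- board: Power-supply board in the pallet: green, 100 (x) by 130 (y) by 3 mm, 0.24 to 0.39 kg; origin at the centre of its underside, z up, axes as the pallet's. Hold it by the dark transformer in its middle, 40 (x) by 34 mm (y), top 33 mm above the origin, across y: that strip is clear to the board's edges. Capacitors, heat sink and connector near the corners, up to 27 mm high.
- carton: Shallow open cardboard carton, fixed, 262 (x) by 172 (y) by 55 mm high, walls and floor 5 mm; origin under its centre. The half at its +x end holds a finished board; the half at -x (middle at x = -66 mm) is empty.
- board_done: Finished board, same make and origin as the other, lying flat in the carton's +x half. Leave it be.
- cross_driver: Cross-point driver in another rack hole: handle 23 mm thick, 75 mm long above its origin under the guard (31 mm), white cross on its end. Leave it be.
- nut_driver: Nut driver in another rack hole: handle 23 mm thick, 70 mm long above its origin under the guard (31 mm), white dot on its end. Leave it be.
- solder_reel: Reel of solder, 60 mm in diameter, 50 mm high, standing beyond the rack; origin under its centre. Leave it be.
- flux_bottle: Flux bottle, 40 mm in diameter, 95 mm high, on the robot's side of the rack; origin under its centre. Leave it be.
- board_bare: Another board of the same make, lying on the bench at the far left. Leave it be.
- parts_tray: Grey divided parts tray, 150 by 100 by 35 mm, at the far right; origin under its centre. Leave it be.
- side_cutters: Side cutters, 155 mm long, 12 mm high, lying at the far left. Leave them be.
- brush_pot: Open steel pot, 64 mm in diameter, 80 mm high, at the far right; origin under its centre. Leave it be.
Things that resemble listed ones, but are neither listed nor needed, are in the scene too. What is shaped like the driver but blue is not meant. Leave any blue look-alike of the board alone.

How it is judged:
On the way, in this order (a step that is already met when the one before it is completed fails the run):
1. the flat driver's blade has dropped into the slot of the turn clip (horizontal distance between driver_tip and clip_slot below 0.006 m and z of driver_tip in the frame of clip_slot below 0.003 m and angle between the x axis of driver_tip and the x axis of clip_slot, either way round below 0.3 rad), for 0.1 s.
2. the clip is turned open with the blade in its slot, the board still in the pallet (value of joint clip above 1.3 rad and distance between driver_tip and clip_slot below 0.008 m and distance of board from where it was at the start of the episode below 0.012 m), for 0.1 s.
3. the driver stands in its rack again, let go (z of driver in the frame of rack between 0.09 and 0.104 m and y of driver in the frame of rack between -0.012 and 0.012 m and x of driver in the frame of rack between -0.07 and 0.07 m and angle between driver's own z axis and vertical below 0.15 rad and linear speed of driver below 0.03 m/s and contact force between the fingers and driver below 0.2 N), for 0.2 s.
At the end, for the whole second after the job is handed in: Clip past 1.3 rad; driver upright in a rack hole, guard on the plate (7 mm in height, 12 mm across, tilt under 0.15 rad), let go; board at rest flat (0.08 rad) on the floor of the carton's empty half, face up, centre 30 to 95 mm to -x of the carton's centre, within 35 mm of its middle line (all of step 3 and value of joint clip above 1.3 rad and z of board in the frame of carton between 0.001 and 0.012 m and x of board in the frame of carton between -0.095 and -0.03 m and y of board in the frame of carton between -0.035 and 0.035 m and angle between board's own z axis and vertical below 0.08 rad and linear speed of board below 0.02 m/s); the robot touches nothing.
It fails at once if the fingers push the turn clip (over 1.5 N) (contact force between the fingers and catch above 1.5 N).
It fails at once if the driver is rammed into the clip (over 60 N) (contact force between driver and catch above 60 N).
It fails at once if the board is dropped into or slammed against the carton (over 60 N) (contact force between board and carton above 60 N).
It fails at once if a driver that is not needed or the finished board is moved more than 20 mm (distance of any of cross_driver, nut_driver, board_done from where it was at the start of the episode above 0.02 m).
It fails at once if another thing on the bench is moved more than 20 mm (distance of any of solder_reel, flux_bottle, board_bare, parts_tray, side_cutters, brush_pot from where it was at the start of the episode above 0.02 m).
It also fails if it takes over 67 s, if anything falls off the work surface, if the arm or the gripper's body presses on something with over 40 N, if the wrist force passes 120 N, or if a joint passes its speed limit or range.

## Robot

A 6-joint arm with a two-finger parallel gripper is mounted at the origin on the work surface. World frame = base frame: x ahead of the robot, y to its left, z up, the work surface at z = 0. Lengths are in m, angles in rad, forces in N, time in s.
With the tool pointing down it reaches from about 0.25 to 0.725 m from the base axis. Payload 4 kg.
Tool frame: the origin (TCP) lies on the centre line of the jaws, within the pads' length; the fingertips stand 17 mm ahead of it and the grasp point (between the pads) lies 2 mm behind it; z points along the fingers, y is the line along which they close (so a half turn about z gives the same grasp; the last joint's range is limited). The gripper opens to 85 mm and grips with 20 to 120 N. Pads are 22 mm wide; open, the fingers measure 114 mm over their backs; the gripper's body (76 mm by 85 mm) begins 54 mm behind the grasp point. The pads swing forward as they close: fully open they stand 13 mm farther back than shut.
Start: joints at [-1.278, 0.241, 0.005, 1.335, 0, 1.571], TCP at [0.144, -0.479, 0.248] pointing down, gripper open.
Joint ranges: [-2.72, 2.72], [-1.05, 1.87], [-1.09, 1.28], [-1.99, 2.15], [-1.42, 1.44], [-3.14, 3.14]. Speed limits (rad/s): [2.79, 2.79, 3.14, 3.14, 3.14, 3.14].

## Interface

Orientations are given as a unit quaternion [x, y, z, w].
In Python, from workcell import bot, camera, get_calibration gives the robot as it stands.
- The arm moves only by the tool apply_moves, never from a script. Its argument "steps" is a list of rows, each a list of 3 entries, a list of its own where there are three numbers: the shift along the tool's x, y, z as a fraction of full scale, then the turn, a rotation vector about the tool's x, y, z as a fraction of full scale, then the opening, from 0 (shut) to 1 (fully open). A call has exactly 8 rows; each row shifts and turns the commanded pose from where the row before left it, along the tool's axes as they then stand; what a row does not reach is not made up. Full scale, the value 1, is 20 cm for a shift and pi rad for a turn. A row lasts 1/12 s, in which the tool goes at most 41.7 mm and 7.16 degrees, less where a joint would pass 70% of its speed; a pose out of reach is approached as far as the arm can. A call with a number of a shift or a turn outside -1 to 1 is refused whole. A call with a gripper value outside its range is refused whole. The fingers move at their own pace and stop on an object; the grip force is fixed at half the most. Time passes only in rows, so rows that do not move let the fingers close, or fill a call up. It gives the time, the measured TCP pose, the force, the opening and the grip force at its end, in the units of the state.
- bot.get_obs(): the state, without advancing time (a new reading comes with each control period).
- camera(name): name is "side" or "top"; returns (picture, depth): 420x560x3 uint8, red, green, blue; 420x560 float32, m along the optical axis (not along the pixel's ray), 0 where there is no reading.
- get_calibration(name): a dict with "fov_y" (degrees; the focal length in pixels is half the picture's height over the tangent of half this angle, whatever the lens; pixels are square), "cx", "cy" (the principal point, pixels), "rvec" (rotation vector, rad) and "tvec" (3), from world to camera coordinates, as OpenCV has them. Camera axes: x right, y down, z forward; pixel columns grow to the right and rows downward; lengths in m; the calibration is good to about 2 mm. A picture is of the moment at which its call begins. get_calibration takes no time and is no camera call.
- bot.job_done(): hands the job in; it is judged then, once.
The state is a dict: "clock": time; "joint_pos": joint angles; "joint_vel": joint speeds; "tau": joint torques, N m; "eef_pos": TCP position; "tool_rot": TCP orientation; "ft_force": force on the tool from outside, world axes, zero at the start; "ft_torque": the same for the moment, N m; "grip_width": finger opening in m; "grasp_force": force on a finger pad.
Only numpy, scipy, OpenCV 4.12 (cv2) and the standard library are available. Lean on these libraries where they do the work, as an engineer would, in place of code of your own. Each camera call takes 0.05 s, during which the arm holds its last target. There are 200 camera calls.

## Working session

There is one attempt and no reset: what is moved stays moved. The work goes in short steps, Python scripts to look and compute and a tool call to move; the robot and the scene stay as the last step left them, time stands still between calls to the robot, and variables do not carry over. Pictures are saved under pics/ and viewed, at most 11 in all, crops included, and the job is handed in when it is done.

Besides the shell and the picture viewer there is one more tool, called after "Call:" as name(argument=value, ...) on one line, values as JSON. apply_moves: Moves the arm, as the interface text tells. Its arguments: {"type":"object","properties":{"steps":{"type":"array"}},"required":["steps"]}

```bash
mkdir -p pics; cat > h.py <<'E'
import numpy as np, cv2
from workcell import bot, camera, get_calibration
from scipy.spatial.transform import Rotation as R
def cal(n):
    c=get_calibration(n); f=210/np.tan(np.radians(c['fov_y'])/2)
    return c,f,cv2.Rodrigues(np.array(c['rvec'],float))[0],np.array(c['tvec'],float)
def cloud(n,d):
    c,f,Rm,t=cal(n); v,u=np.mgrid[:420,:560]
    p=np.stack([(u-c['cx'])/f*d,(v-c['cy'])/f*d,d],-1)
    return (p-t)@Rm
def pixz(n,u,v,z):
    c,f,Rm,t=cal(n); r=np.array([(u-c['cx'])/f,(v-c['cy'])/f,1])@Rm; o=-t@Rm
    return o+r*(z-o[2])/r[2]
def st():
    o=bot.get_obs(); print(o['clock'],np.round(o['eef_pos'],4),np.round(R.from_quat(o['tool_rot']).as_matrix(),3).tolist(),np.round(o['ft_force'],1),round(o['grip_width'],4),round(o['grasp_force'],1)); return o
E
cat > a.py <<'E'
from h import *
st()
for n in('top','side'):
    p,d=camera(n); np.savez(n,p=p,d=d)
    cv2.imwrite(f'pics/{n}0.png',cv2.resize(p[:,:,::-1],(800,600),interpolation=cv2.INTER_CUBIC)); c,f,Rm,t=cal(n); print(n,f,c,-t@Rm)
E
python3 a.py
```

```text
0.0 [ 0.1441 -0.4781  0.2474] [[0.957, 0.289, -0.001], [0.289, -0.957, 0.002], [-0.0, -0.002, -1.0]] [ 0.3  0.7 -0.5] 0.0853 0.0
top 385.8668363871594 {'fov_y': 57.1126463172055, 'cx': 281.7710772840921, 'cy': 211.616576140082, 'rvec': array([ 2.14626232, -2.18514347,  0.13578022]), 'tvec': array([-0.02381859,  0.55363811,  1.22117698])} [ 0.40794836 -0.02109337  1.2772975 ]
side 543.7775879753244 {'fov_y': 42.231855461302466, 'cx': 274.38482548249175, 'cy': 205.73787243857038, 'rvec': array([ 0.46489378, -2.78069648,  1.08194859]), 'tvec': array([0.52322829, 0.20647842, 1.4686639 ])} [0.21821275 0.96469136 1.22275452]
```

View pics/top0.png

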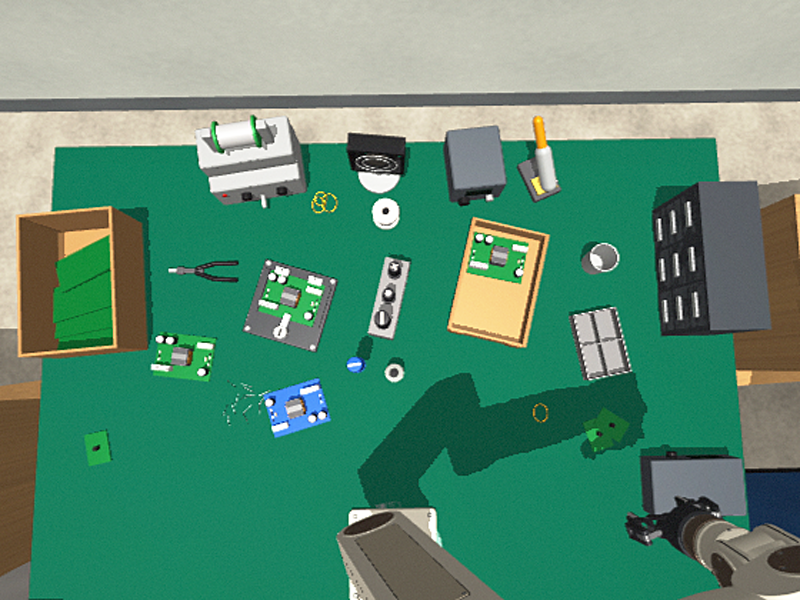

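View pics/side0.png

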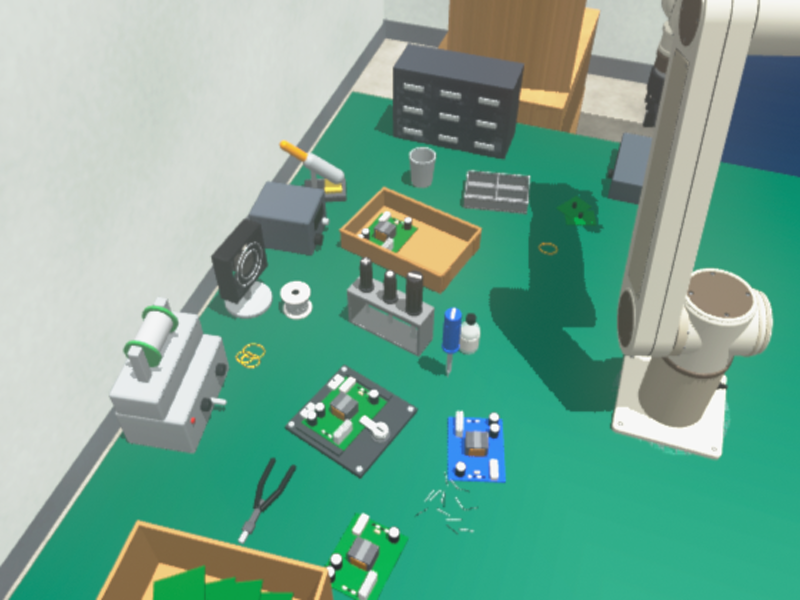

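The top picture shows the pallet at about (290,304), the rack at (388,297) with the flat driver in its near hole at (382,318), and the carton at (498,283) with its near half empty. Next I'll crop in closer.

```bash
cat > b.py <<'E'
from h import *
T=np.load('top.npz'); p=T['p']
a=cv2.resize(p[175:255,165:295,::-1],None,fx=6,fy=6,interpolation=cv2.INTER_CUBIC)
for i in range(0,130,10): cv2.line(a,(i*6,0),(i*6,6 if i%50 else 12),(0,0,255),1)
cv2.imwrite('pics/crop1.png',a)
P=cloud('top',T['d'])
def rect(m,name):
    q=P[m][:,:2]; r=cv2.minAreaRect(q.astype(np.float32)); print(name,m.sum(),np.round(r[0],4),np.round(r[1],4),round(r[2],1))
def box(u0,v0,u1,v1,z0,z1):
    m=np.zeros(p.shape[:2],bool); m[v0:v1,u0:u1]=1
    m&=(P[...,2]>z0)&(P[...,2]<z1)
    n,l,s,c=cv2.connectedComponentsWithStats(m.astype(np.uint8)); 
    return l==1+np.argmax(s[1:,4])
rect(box(250,170,295,245,.085,.108),'rack top')
rect(box(165,175,245,250,.006,.03),'pallet')
rect(box(305,145,395,250,.045,.065),'carton rim')
for nm,b in (('drv',(255,210,280,235)),('mid',(260,195,280,215)),('far',(265,178,285,197))):
    m=box(*b,.13,.25); 
    print(nm,m.sum(),P[m].mean(0).round(4),P[m][:,2].max().round(4))
m=box(190,215,210,245,.026,.045); print('head',m.sum(),P[m].mean(0).round(4))
m=box(190,198,215,218,.035,.06); rect(m,'trafo');print(P[m][:,2].mean())
E
python3 b.py
```

```text
rack top 711 [ 0.5589 -0.002 ] [0.0541 0.1702] 76.3
pallet 2494 [0.5565 0.2269] [0.1788 0.1787] 72.9
carton rim 691 [ 0.5952 -0.2486] [0.1784 0.2648] 75.6
drv 110 [0.504  0.0103 0.1868] 0.1973
mid 61 [ 0.5567 -0.0019  0.1621] 0.1717
far 65 [ 0.6094 -0.0152  0.1651] 0.1764
head 60 [0.4932 0.2454 0.0309]
trafo 141 [0.5702 0.2227] [0.0359 0.0396] 72.2
0.04459687477250801
```

View pics/crop1.png

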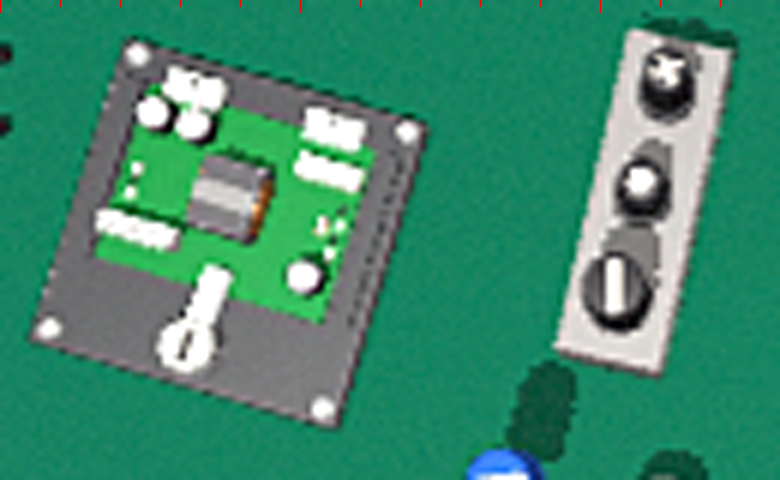

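The crop shows the flat driver's bar running nearly vertical in the picture at (613,286). The clip head is at (185,344) and the arm tip at (215,270). I'll make a turn-only first move and compute the angles alongside it.

```bash
cat > c.py <<'E'
from h import *
T=np.load('top.npz'); p=T['p']; P=cloud('top',T['d'])
def ang(m,z,nm):
    v,u=np.nonzero(m); q=np.array([pixz('top',a,b,z)[:2] for a,b in zip(u,v)])
    w=p[m].astype(float).mean(1); c=(q*w[:,None]).sum(0)/w.sum(); C=np.cov((q-c).T,aweights=w); e,V=np.linalg.eigh(C); d=V[:,1]*np.sign(V[0,1]); print(nm,len(u),c.round(4),np.degrees(np.arctan2(d[1],d[0])).round(1),np.sqrt(e).round(4))
m=np.zeros(p.shape[:2],bool); m[216:230,262:274]=1; m&=p.min(2)>120; m&=P[...,2]>.15; ang(m,.192,'bar')
# handle top disc
h=np.zeros(p.shape[:2],bool); h[210:235,255:280]=1; h&=(P[...,2]>.18); v,u=np.nonzero(h); print('handle',pixz('top',u.mean(),v.mean(),.192).round(4))
m=np.zeros(p.shape[:2],bool); m[218:240,188:206]=1; m&=(p.min(2)>150); ang(m,.026,'arm+head')
f=lambda x,y,z:pixz('top',165+x/6-.5+1/12,175+y/6-.5+1/12,z)
def d(a,b,nm):
    v=b-a; print(nm,a.round(4),b.round(4),np.degrees(np.arctan2(v[1],v[0])).round(1),np.hypot(*v[:2]).round(4))
d(f(185,344,.032),f(215,268,.024),'head->arm tip')
d(f(182,358,.032),f(187,332,.032),'slot'); d(f(612,310,.192),f(614,262,.192),'bar')
E
python3 c.py
```

```text
bar 31 [0.5055 0.0105] 4.9 [0.0033 0.0078]
handle [0.5047 0.011  0.192 ]
arm+head 111 [0.5036 0.2412] -23.7 [0.0067 0.0169]
head->arm tip [0.4921 0.2458 0.032 ] [0.5337 0.2316 0.024 ] -18.9 0.0439
slot [0.4847 0.2474 0.032 ] [0.4986 0.2448 0.032 ] -10.5 0.0142
bar [0.4937 0.0114 0.192 ] [0.5164 0.0102 0.192 ] -3.2 0.0227
```

Call:
apply_moves(steps=[[[0,0,-0.02],[0,0,-0.039],1],[[0,0,-0.02],[0,0,-0.039],1],[[0,0,-0.02],[0,0,-0.039],1],[[0,0,-0.02],[0,0,-0.039],1],[[0,0,-0.02],[0,0,-0.039],1],[[0,0,-0.02],[0,0,-0.039],1],[[0,0,-0.02],[0,0,-0.039],1],[[0,0,-0.02],[0,0,-0.039],1]])

```text
clock: 0.77
eef_pos: [0.1442, -0.4784, 0.2799]
tool_rot: [0.802, 0.597, 0.0, -0.001]
ft_force: [-0.2, -0.0, -0.3]
grip_width: 0.0853
grasp_force: 0.0
```

```bash
python3 -c "
from h import *
o=st(); print(np.round(o['joint_pos'],3))"
```

```text
0.7667 [ 0.1442 -0.4784  0.2799] [[0.288, 0.958, -0.0], [0.958, -0.288, 0.001], [0.001, -0.001, -1.0]] [-0.2 -0.  -0.3] 0.0853 0.0
[-1.278  0.23   0.073  1.415  0.     0.585]
```

Call:
apply_moves(steps=[[[0,0,0],[0,0,-0.039],1],[[0,0,0],[0,0,-0.039],1],[[0,0,0],[0,0,-0.039],1],[[0,0,0],[0,0,-0.039],1],[[0,0,0],[0,0,-0.039],1],[[0,0,0],[0,0,-0.039],1],[[0,0,0],[0,0,-0.039],1],[[0,0,0],[0,0,-0.039],1]])

```text
clock: 1.43
eef_pos: [0.1442, -0.4784, 0.2798]
tool_rot: [0.427, 0.904, 0.0, -0.0]
ft_force: [0.2, 0.1, 0.1]
grip_width: 0.0854
grasp_force: 0.0
```

Call:
apply_moves(steps=[[[0,0,0],[0,0,-0.039],1],[[0,0,0],[0,0,-0.039],1],[[0,0,0],[0,0,-0.039],1],[[0,0,0],[0,0,-0.039],1],[[0,0,0],[0,0,-0.039],1],[[0,0,0],[0,0,-0.0095],1],[[-0.0733,0.1752,0],[0,0,0],1],[[-0.0733,0.1752,0],[0,0,0],1]])

```text
clock: 2.1
eef_pos: [0.1894, -0.4179, 0.2793]
tool_rot: [0.125, 0.992, 0.001, -0.0]
ft_force: [2.3, 0.8, 0.2]
grip_width: 0.0853
grasp_force: 0.0
```

Call:
apply_moves(steps=[[[-0.0733,0.1752,0],[0,0,0],1],[[-0.0733,0.1752,0],[0,0,0],1],[[-0.0733,0.1752,0],[0,0,0],1],[[-0.0733,0.1752,0],[0,0,0],1],[[-0.0733,0.1752,0],[0,0,0],1],[[-0.0733,0.1752,0],[0,0,0],1],[[-0.0733,0.1752,0],[0,0,0],1],[[-0.0733,0.1752,0],[0,0,0],1]])

```text
clock: 2.77
eef_pos: [0.3723, -0.1728, 0.2801]
tool_rot: [0.123, 0.992, 0.0, -0.0]
ft_force: [1.0, -1.2, 0.0]
grip_width: 0.0854
grasp_force: 0.0
```

```bash
cat > d.py <<'E'
from h import *
st()
T=np.load('top.npz'); g=T['p'].astype(float).min(2)
print(g[214:232,260:277].astype(int))
for th in (60,100,140):
  w=np.clip(g-th,0,None)*0; w[216:229,263:272]=np.clip(g-th,0,None)[216:229,263:272]
  v,u=np.nonzero(w); q=np.array([pixz('top',a,b,.192)[:2] for a,b in zip(u,v)]); ww=w[v,u]; c=(q*ww[:,None]).sum(0)/ww.sum(); e,V=np.linalg.eigh(np.cov((q-c).T,aweights=ww)); d=V[:,1]; print(c,np.degrees(np.arctan(d[1]/d[0])),np.sqrt(e))
print(g[226:239,190:202].astype(int))
E
python3 d.py
```

```text
2.7667 [ 0.3723 -0.1728  0.2801] [[-0.97, 0.244, -0.0], [0.244, 0.97, 0.0], [0.0, 0.0, -1.0]] [ 1.  -1.2  0. ] 0.0854 0.0
[[  6  43 198 214 211 224 150 115 121 126 130 131 128 121 122 199 210]
 [  3 151 210 214 214 158 121 123 128 126 127 126 123 125 110 197 213]
 [  0 155 207 212 221 152 121 128 127 132 126 127 127 122 112 199 212]
 [  0 199 219 220 232 136  53  58  48  91 127 131 124 125 109 196 213]
 [ 42 199 225 159  95  66 186 255 159  64  78 122 130 125 116 197 211]
 [152 217 198 111  67  58 244 255 203  66  77  85 122 123 103 198 212]
 [158 222 149  84  78  62 250 255 203  72  83  60 116 123 203 222 214]
 [202 191 107  81  91  73 243 255 202  76  94  86  81 119 128 196 213]
 [209 189 108  84  93  73 248 255 204  78 100  98  40 111 110 198 215]
 [211 186 113  92  96  82 250 255 204  85 106 109  50  48 196 218 217]
 [217 195  95  92 108  85 240 255 210  92 117  86  34  43 201 218 222]
 [225 223 106  82 112  98 255 255 214 109 124  63   0  93 201 219 222]
 [220 222 141  47  90 114 255 255 211 111  73  25  13 145 211 220 193]
 [220 214 226 119  42  42 118 130  81  36  20   7  63 2
[... 461 characters left out ...]
749408616318 [0.0033993  0.00899976]
[[113 114 112 113 107  90 245 255 255 255 255 183]
 [115 114 109 109 110  35 255 255 255 255 250 128]
 [113 109 105  78 151 228 253 220 249 255 215  88]
 [113 103 132 255 255 255 248 255 254 229 115  77]
 [107 134 255 255 255 250 123 215 255 255 148  59]
 [ 97 139 255 255 255 187  78 247 255 255 169  64]
 [101 194 255 255 255 133 150 255 255 255 192  65]
 [105 207 255 255 245  87 232 255 255 255 179 121]
 [106 114 255 255 175  63 255 255 255 243  98 101]
 [114 100 224 255 255 238 255 255 255 179 122 108]
 [119 109 128 149 205 247 255 188 155 137 104 109]
 [103 119 118 113 134 144 151 129 134 113 111 121]
 [ 34  42  57  80 117 128 123 125 121 117 123 124]]
```

Call:
apply_moves(steps=[[[-0.07,0.1754,0],[0,0,0],1],[[-0.07,0.1754,0],[0,0,0],1],[[-0.07,0.1754,0],[0,0,0],1],[[-0.07,0.1754,0],[0,0,0],1],[[-0.07,0.1754,0],[0,0,0],1],[[-0.07,0.1754,0],[0,0,0],1],[[0,0,0],[0,0,0],1],[[0,0,0],[0,0,0],1]])

```text
clock: 3.43
eef_pos: [0.5048, 0.0108, 0.2791]
tool_rot: [0.121, 0.993, -0.0, -0.001]
ft_force: [-0.1, -0.4, 0.3]
grip_width: 0.0853
grasp_force: 0.0
```

```bash
python3 - <<'E'
from h import *
st()
a,b=pixz('top',267,226,.192),pixz('top',267,218,.192); v=b-a; print(a,b,np.degrees(np.arctan2(v[1],v[0])))
a,b=pixz('top',194.8,234,.030),pixz('top',196.1,230,.030); v=b-a; print((a+b)/2,np.degrees(np.arctan2(v[1],v[0])))
E
```

```text
3.4333 [0.5048 0.0108 0.2791] [[-0.971, 0.24, -0.002], [0.24, 0.971, -0.0], [0.002, -0.001, -1.0]] [-0.1 -0.4  0.3] 0.0853 0.0
[0.49441753 0.01025215 0.192     ] [0.51707437 0.00993537 0.192     ] -0.8010353512926606
[0.49201777 0.24612002 0.03      ] -17.664173319412775
```

Call:
apply_moves(steps=[[[0,0,0.1],[0,0,0],1],[[0,0,0.1],[0,0,0],1],[[0,0,0.1],[0,0,0],1],[[0,0,0.1],[0,0,0],1],[[0,0,0.1],[0,0,0],1],[[0,0,0.09],[0,0,0],1],[[0,0,0.055],[0,0,0],1],[[0,0,0],[0,0,0],0.7]])

```text
clock: 4.1
eef_pos: [0.5015, 0.0077, 0.1486]
tool_rot: [0.124, 0.992, -0.001, -0.003]
ft_force: [-0.9, -0.9, 0.8]
grip_width: 0.0758
grasp_force: 0.0
```

Call:
apply_moves(steps=[[[0,0,0],[0,0,0],0.5],[[0,0,0],[0,0,0],0.4],[[0,0,0],[0,0,0],0.3],[[0,0,0],[0,0,0],0.1],[[0,0,0],[0,0,0],0],[[0,0,0],[0,0,0],0],[[0,0,0],[0,0,0],0],[[0,0,0],[0,0,0],0]])

```text
clock: 4.77
eef_pos: [0.5055, 0.0092, 0.1526]
tool_rot: [0.123, 0.992, 0.0, 0.001]
ft_force: [-1.0, 0.7, 5.9]
grip_width: 0.0297
grasp_force: 59.3
```

Call:
apply_moves(steps=[[[0,0,-0.03],[0,0,0],0],[[0,0,-0.06],[0,0,0],0],[[0,0,-0.08],[0,0,0],0],[[0,0,-0.1],[0,0,0],0],[[0,0,-0.1],[0,0,0],0],[[0,0,-0.1],[0,0,0],0],[[0,0,-0.08],[0,0,0],0],[[0,0,-0.02],[0,0,0],0]])

```text
clock: 5.43
eef_pos: [0.5056, 0.0091, 0.2681]
tool_rot: [0.123, 0.992, 0.0, 0.002]
ft_force: [0.5, 0.1, -0.9]
grip_width: 0.0298
grasp_force: 59.2
```

```bash
sed -i "s/(f'pics.*0.png'/(f'pics\/{n}1.png'/" a.py; cat > e.py <<'E'
from h import *
o=st(); e=o['eef_pos']
p,d=camera('side'); c,f,Rm,t=cal('side')
q=Rm@(e+[0,0,-.09])+t; u,v=int(f*q[0]/q[2]+c['cx']),int(f*q[1]/q[2]+c['cy']); print(u,v)
a=p[v-45:v+45,u-50:u+50,::-1]; cv2.imwrite('pics/s1.png',cv2.resize(a,None,fx=6,fy=6,interpolation=cv2.INTER_CUBIC)); np.savez('s1',p=p,d=d)
E
python3 e.py
```

```text
5.4333 [0.5056 0.0091 0.2681] [[-0.97, 0.243, 0.004], [0.243, 0.97, -0.0], [-0.004, 0.001, -1.0]] [ 0.5  0.1 -0.9] 0.0298 59.2
290 195
```

View pics/s1.png

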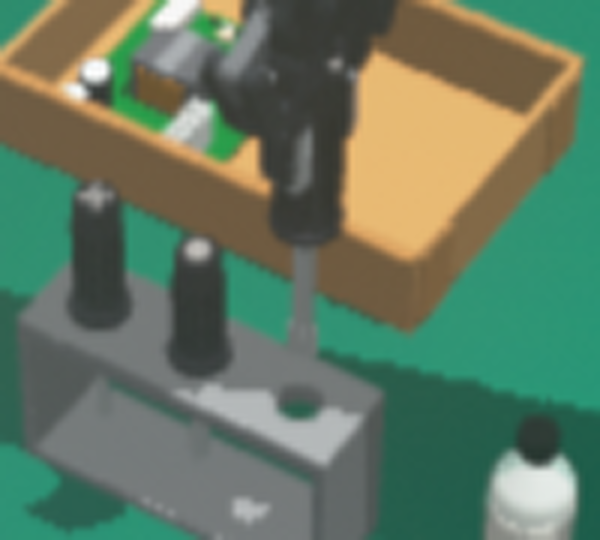

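The side crop shows the driver held upright, with its tip at (302,355) above its empty hole at (300,402). Now I'll carry it to the clip.

Call:
apply_moves(steps=[[[0,0,0],[0,0,0.0327],0],[[0,0,0],[0,0,0.0327],0],[[0,0,0],[0,0,0.0327],0],[[0.05,0.07,0],[0,0,0],0],[[0.08,0.11,0],[0,0,0],0],[[0.09,0.13,0],[0,0,0],0],[[0.09,0.13,0],[0,0,0],0],[[0.09,0.13,0],[0,0,0],0]])

```text
clock: 6.15
eef_pos: [0.4955, 0.149, 0.2636]
tool_rot: [0.274, 0.962, -0.001, -0.001]
ft_force: [1.4, -0.2, -1.1]
grip_width: 0.0295
grasp_force: 59.3
```

Call:
apply_moves(steps=[[[0.09,0.13,0],[0,0,0],0],[[0.09,0.13,0],[0,0,0],0],[[0.07,0.1,0.05],[0,0,0],0],[[0.027,0.043,0.1],[0,0,0],0],[[0,0,0.12],[0,0,0],0],[[0,0,0.1],[0,0,0],0],[[0,0,0.03],[0,0,0],0],[[0,0,0],[0,0,0],0]])

```text
clock: 6.82
eef_pos: [0.4897, 0.2449, 0.182]
tool_rot: [0.273, 0.962, -0.002, -0.003]
ft_force: [0.4, -0.2, -1.1]
grip_width: 0.0297
grasp_force: 59.4
```

```bash
cat > e2.py <<'E'
from h import *
import sys
k=sys.argv[1]
o=st(); e=o['eef_pos']; Rt=R.from_quat(o['tool_rot']).as_matrix(); print('yaw',np.degrees(np.arctan2(Rt[1,0],Rt[0,0])))
p,d=camera('side'); c,f,Rm,t=cal('side')
def pr(x):
    q=Rm@x+t; return np.array([f*q[0]/q[2]+c['cx'],f*q[1]/q[2]+c['cy']])
tip=e+Rt@[0,0,.1406]
s=pr(tip); u,v=s.astype(int); print('crop origin',u-40,v-30,'tip pred',tip.round(4),s.round(1),'slot pred',pr(np.array([.4925,.2458,.032])).round(1))
a=p[v-30:v+30,u-40:u+40,::-1]; cv2.imwrite(f'pics/{k}.png',cv2.resize(a,None,fx=10,fy=10,interpolation=cv2.INTER_CUBIC)); np.savez('s2',p=p,d=d)
E
python3 e2.py s2
```

```text
6.8167 [0.4897 0.2449 0.182 ] [[-0.85, 0.526, -0.006], [0.526, 0.85, -0.003], [0.004, -0.006, -1.0]] [ 0.4 -0.2 -1.1] 0.0297 59.4
yaw 148.26017548386432
crop origin 227 266 tip pred [0.4888 0.2444 0.0414] [267.1 296.5] slot pred [265.6 298.5]
```

View pics/s2.png

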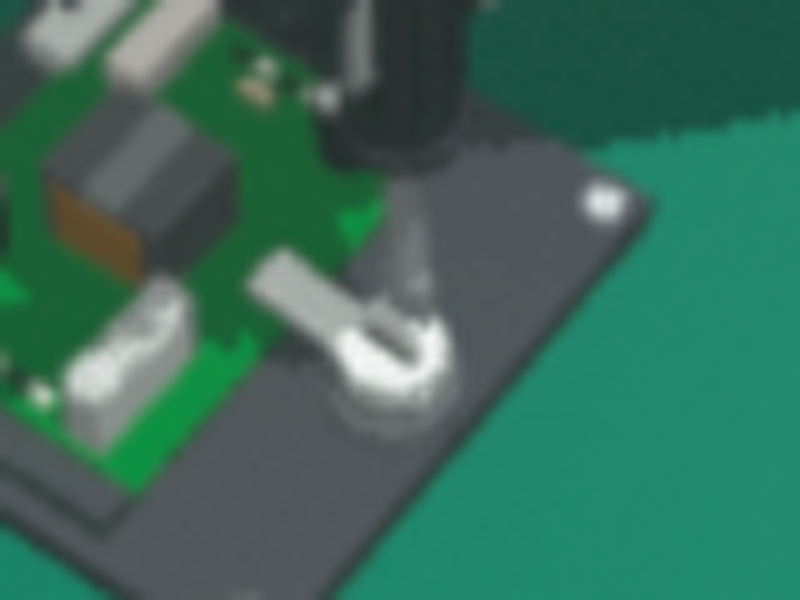

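The crop shows the blade tip at about (408,305), just above and to the upper right of the clip head at (393,345), where the slot is partly visible at (385,340). I'll check the head's centre by projecting it.

```bash
cat > f.py <<'E'
from h import *
p=np.load('s2.npz')['p']; c,f,Rm,t=cal('side')
def pr(x):
    q=Rm@x+t; return np.array([f*q[0]/q[2]+c['cx'],f*q[1]/q[2]+c['cy']])
g=p.min(2); print(g[293:310,258:276])
a=np.radians(-18); d=np.array([np.cos(a),np.sin(a),0])
for cen in ([.4925,.2458],):
  C=np.array(cen+[.032])
  w=np.linspace(0,2*np.pi,60); q=np.array([pr(C+.014*np.array([np.cos(x),np.sin(x),0])) for x in w]); print('ellipse u',q[:,0].min(),q[:,0].max(),'v',q[:,1].min(),q[:,1].max())
  print('slot near end',pr(C-d*.0095),'far',pr(C+d*.0095),'arm tip',pr(C+d*.045-[0,0,.008]))
  print('du/dx,dy',(pr(C+[.001,0,0])-pr(C)),(pr(C+[0,.001,0])-pr(C)))
E
python3 f.py
```

```text
[[116  72  51  58  77  79  82  90  96 107 118 122  91  80  80  80  79  80]
 [157 139 101  72  69  79  82  92  96 110 128 127  96  82  80  81  80  80]
 [167 164 149 123  88  85  97 112  98 104 110 114  92  81  80  80  80  79]
 [166 167 165 159 147 123 144 137 106  99  99 104  93  81  79  80  80  79]
 [167 167 167 166 164 150 150 151 144 118 112 110 124  90  80  80  80  80]
 [167 168 168 173 170 138 131 144 152 160 180 155 191 126  85  80  80  80]
 [128 156 180 218 222 157 107 116 137 158 189 225 230 165  93  80  80  80]
 [ 82 123 180 230 237 225 171 119 112 141 174 228 235 187 105  81  80  80]
 [ 63  86 142 218 239 239 231 206 142 119 154 218 234 178 112  83  81  80]
 [ 75  79 103 176 236 239 239 236 219 178 182 230 225 176 115  87  81  80]
 [ 79  76  86 134 201 228 231 238 236 232 231 225 178 140 110  89  81  80]
 [ 81  84  83 110 153 174 196 215 223 221 196 179 151 121 107  88  80  78]
 [ 80  82  95  94 117 126 144 158 171 176 154 168 129 112 104  82  79  71]
 [ 80  81  91  98  95 107 118 128 132 131 134 135 113 105  91  80  72  56]
 [ 80  79  80  97  98  92  97 102 103  99 103 110 106  91  78  74  58  45]
 [ 80  80  78  83  97 100 102 104 104 103 103 104  92  79  73  62  48  40]
 [ 79  80  79  79  83  84  88  98  99  94  92  86  81  75  60  50  41  35]]
ellipse u 260.15894334065376 271.0497159848476 v 293.93744196413417 303.2197793079522
slot near end [268.54045653 300.44503944] far [262.68622958 296.65705133] arm tip [252.019247   291.41159738]
du/dx,dy [-0.36643903 -0.1076966 ] [-0.13094168  0.31379752]
```

Call:
apply_moves(steps=[[[-0.003,0.02,0],[0,0,0],0],[[0,0,0],[0,0,0.015],0],[[0,0,0.015],[0,0,0],0],[[0,0,0.015],[0,0,0],0],[[0,0,0.01],[0,0,0],0],[[0,0,0.005],[0,0,0],0],[[0,0,0],[0,0,0],0],[[0,0,0],[0,0,0],0]])

```text
clock: 7.53
eef_pos: [0.4944, 0.2489, 0.1763]
tool_rot: [0.296, 0.955, -0.0, -0.0]
ft_force: [-0.2, 0.2, -1.1]
grip_width: 0.0295
grasp_force: 59.4
```

Call:
apply_moves(steps=[[[0,0,0.003],[0,0,0],0],[[0,0,0.003],[0,0,0],0],[[0,0,0],[0,0,0],0],[[0,0,0],[0,0,0],0],[[0,0,0],[0,0,0],0],[[0,0,0],[0,0,0],0],[[0,0,0],[0,0,0],0],[[0,0,0],[0,0,0],0]])

```text
clock: 8.2
eef_pos: [0.4945, 0.249, 0.1751]
tool_rot: [0.296, 0.955, 0.0, 0.0]
ft_force: [-1.0, -0.2, -0.5]
grip_width: 0.0302
grasp_force: 59.4
```

Call:
apply_moves(steps=[[[0.0085,-0.015,0],[0,0,0],0],[[0,0,0],[0,0,0],0],[[0,0,0],[0,0,0],0],[[0,0,0],[0,0,0],0],[[0,0,0],[0,0,0],0],[[0,0,0],[0,0,0],0],[[0,0,0],[0,0,0],0],[[0,0,0],[0,0,0],0]])

```text
clock: 8.87
eef_pos: [0.4914, 0.2474, 0.1751]
tool_rot: [0.296, 0.955, 0.0, 0.0]
ft_force: [-0.1, -0.2, -1.7]
grip_width: 0.0297
grasp_force: 59.4
```

```bash
python3 e2.py s3; sed -i 's/293:310,258:276/288:310,256:276/' f.py; python3 f.py
```

```text
8.8667 [0.4914 0.2474 0.1751] [[-0.825, 0.566, 0.0], [0.566, 0.825, 0.0], [-0.0, 0.0, -1.0]] [-0.1 -0.2 -1.7] 0.0297 59.4
yaw 145.5483078939902
crop origin 225 268 tip pred [0.4914 0.2474 0.0345] [265.8 298.6] slot pred [265.6 298.5]
[[ 28  26  25  26  25  20  27  43  78  93  94  90  83  81  80  81  80  81
   80  80]
 [ 26  27  24  26  25  23  23  43  77  93  94  92  85  81  80  80  80  81
   81  80]
 [ 40  28  28  27  27  25  33  57  83  94  94  93  86  81  81  80  80  80
   82  81]
 [ 93  52  29  27  25  33  53  74  87  95  99 105  91  82  81  81  80  81
   80  80]
 [147 114  59  33  31  47  72  81  88  98 107 109  93  81  81  80  80  80
   81  80]
 [166 152 116  73  52  60  78  82  90  99 109 110  93  82  80  80  80  80
   80  81]
 [169 165 157 141 102  76  80  84  96 100 110 110  94  81  80  80  80  81
   80  81]
 [168 167 167 164 150 125  99  89  96 100 110 114 102  91  82  80  81  81
   80  80]
 [167 167 167 168 166 159 150 119 106 101 114 135 150 150 100  82  81  81
   81  80]
 [151 168 169 168 168 168 165 146 113 101 113 134 169 220 164  95  81  81
   80  80]
 [105 141 168 16
[... 561 characters left out ...]
07  88
   81  79]
 [ 80  80  81  83  96  94 117 126 145 159 172 176 155 170 130 113 104  82
   80  72]
 [ 80  80  80  81  91  98  95 108 118 129 132 132 135 136 114 106  92  80
   72  56]
 [ 80  80  80  79  81  98  99  92  98 102 103 100 104 111 107  92  80  75
   59  45]
 [ 81  81  80  79  77  83  98 101 103 105 105 104 104 105  94  80  74  62
   48  40]
 [ 80  80  80  80  80  79  83  85  89  99  99  94  93  86  83  75  61  50
   41  34]]
ellipse u 260.15894334065376 271.0497159848476 v 293.93744196413417 303.2197793079522
slot near end [268.54045653 300.44503944] far [262.68622958 296.65705133] arm tip [252.019247   291.41159738]
du/dx,dy [-0.36643903 -0.1076966 ] [-0.13094168  0.31379752]
```

View pics/s3.png

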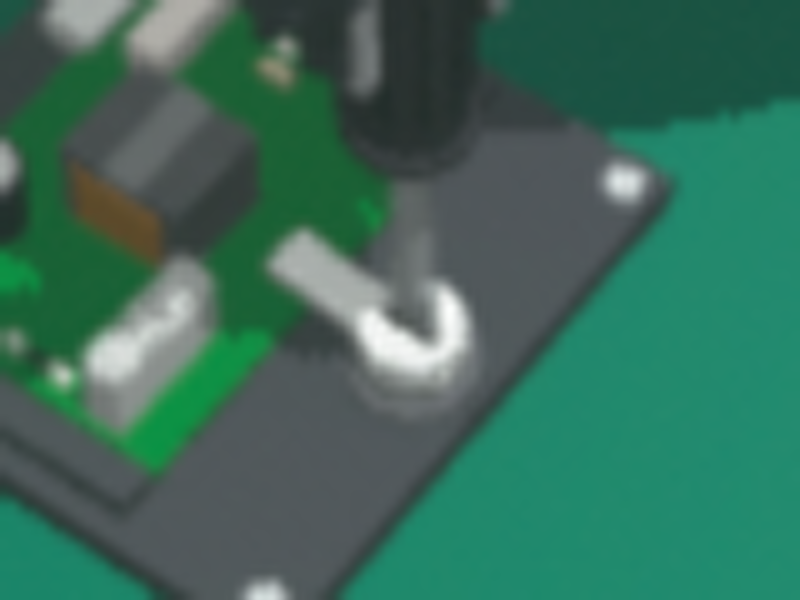

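The blade now appears right over the slot, at about (412,300). Next I'll press lightly.

Call:
apply_moves(steps=[[[0,0,0.005],[0,0,0],0],[[0,0,0.005],[0,0,0],0],[[0,0,0.005],[0,0,0],0],[[0,0,0],[0,0,0],0],[[0,0,0],[0,0,0],0],[[0,0,0],[0,0,0],0],[[0,0,0],[0,0,0],0],[[0,0,0],[0,0,0],0]])

```text
clock: 9.58
eef_pos: [0.4914, 0.2474, 0.1722]
tool_rot: [0.296, 0.955, 0.0, 0.0]
ft_force: [0.5, -0.1, -1.0]
grip_width: 0.0296
grasp_force: 59.4
```

Call:
apply_moves(steps=[[[0,0,0.003],[0,0,0],0],[[0,0,0.003],[0,0,0],0],[[0,0,0],[0,0,0],0],[[0,0,0],[0,0,0],0],[[0,0,0],[0,0,0],0],[[0,0,0],[0,0,0],0],[[0,0,0],[0,0,0],0],[[0,0,0],[0,0,0],0]])

```text
clock: 10.25
eef_pos: [0.4914, 0.2474, 0.171]
tool_rot: [0.296, 0.955, 0.0, 0.0]
ft_force: [0.7, 0.2, -1.1]
grip_width: 0.0294
grasp_force: 59.4
```

Call:
apply_moves(steps=[[[0,0,0.005],[0,0,0],0],[[0,0,0.005],[0,0,0],0],[[0,0,0],[0,0,0],0],[[0,0,0],[0,0,0],0],[[0,0,0],[0,0,0],0],[[0,0,0],[0,0,0],0],[[0,0,0],[0,0,0],0],[[0,0,0],[0,0,0],0]])

```text
clock: 10.92
eef_pos: [0.4914, 0.2475, 0.1689]
tool_rot: [0.296, 0.955, 0.0, 0.0]
ft_force: [0.3, 0.6, -0.8]
grip_width: 0.0296
grasp_force: 59.4
```

Call:
apply_moves(steps=[[[0,0,0.005],[0,0,0],0],[[0,0,0.005],[0,0,0],0],[[0,0,0],[0,0,0],0],[[0,0,0],[0,0,0],0],[[0,0,0],[0,0,0],0],[[0,0,0],[0,0,0],0],[[0,0,0],[0,0,0],0],[[0,0,0],[0,0,0],0]])

```text
clock: 11.58
eef_pos: [0.4914, 0.2474, 0.1669]
tool_rot: [0.296, 0.955, 0.0, 0.0]
ft_force: [-0.7, 0.3, -1.9]
grip_width: 0.0294
grasp_force: 59.4
```

Call:
apply_moves(steps=[[[0,0,0.004],[0,0,0],0],[[0,0,0.004],[0,0,0],0],[[0,0,0],[0,0,0],0],[[0,0,0],[0,0,0],0],[[0,0,0],[0,0,0],0],[[0,0,0],[0,0,0],0],[[0,0,0],[0,0,0],0],[[0,0,0],[0,0,0],0]])

```text
clock: 12.25
eef_pos: [0.4915, 0.2475, 0.1655]
tool_rot: [0.296, 0.955, 0.0, 0.0]
ft_force: [-0.1, -1.4, 1.1]
grip_width: 0.0296
grasp_force: 59.4
```

```bash
python3 e2.py s4
```

```text
12.25 [0.4915 0.2475 0.1655] [[-0.825, 0.566, 0.0], [0.566, 0.825, 0.0], [-0.0, 0.0, -1.0]] [-0.1 -1.4  1.1] 0.0296 59.4
yaw 145.54750720135186
crop origin 225 270 tip pred [0.4915 0.2475 0.0249] [265.8 300.7] slot pred [265.6 298.5]
```

View pics/s4.png

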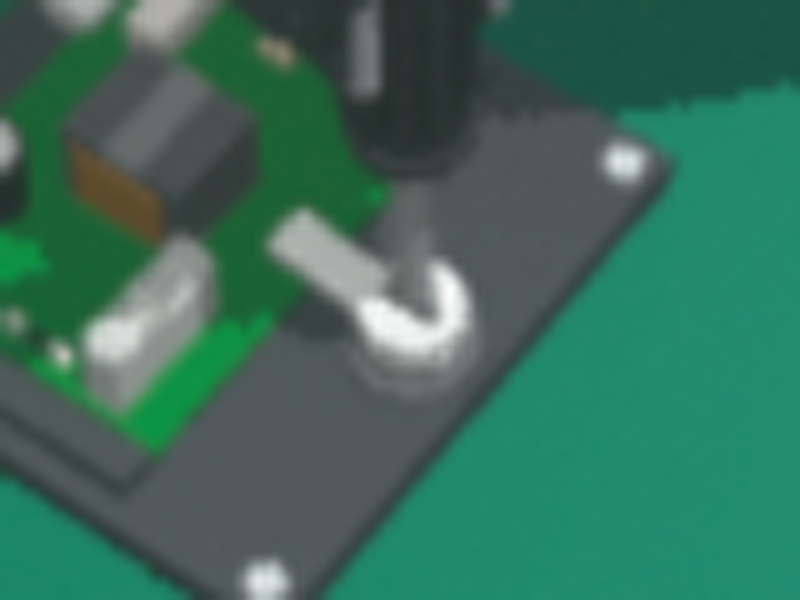

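The blade sits down in the slot with the tip at floor height, pressing about 2 N. Next I'll turn the clip counter-clockwise.

Call:
apply_moves(steps=[[[0,0,0],[0,0,-0.02],0],[[0,0,0],[0,0,-0.028],0],[[0,0,0],[0,0,-0.028],0],[[0,0,0],[0,0,-0.028],0],[[0,0,0],[0,0,-0.028],0],[[0,0,0],[0,0,-0.028],0],[[0,0,0],[0,0,-0.028],0],[[0,0,0],[0,0,-0.028],0]])

```text
clock: 12.97
eef_pos: [0.4917, 0.2474, 0.1655]
tool_rot: [-0.041, 0.999, 0.0, 0.0]
ft_force: [0.7, 0.2, 1.4]
grip_width: 0.0295
grasp_force: 59.4
```

```bash
python3 -c "
from h import *
o=st();print(o['ft_torque'],o['joint_pos'])"
```

```text
12.9667 [0.4917 0.2474 0.1655] [[-0.997, -0.081, 0.001], [-0.081, 0.997, 0.0], [-0.001, -0.0, -1.0]] [0.7 0.2 1.4] 0.0295 59.4
[-0.15831189 -0.0760801  -0.11756177] [ 4.66374579e-01  3.86927495e-01 -1.04605013e-02  1.17252435e+00
 -3.67101658e-04  3.85092400e-01]
```

Call:
apply_moves(steps=[[[0,0,0],[0,0,-0.028],0],[[0,0,0],[0,0,-0.028],0],[[0,0,0],[0,0,-0.028],0],[[0,0,0],[0,0,-0.028],0],[[0,0,0],[0,0,-0.028],0],[[0,0,0],[0,0,-0.028],0],[[0,0,0],[0,0,-0.028],0],[[0,0,0],[0,0,-0.028],0]])

```text
clock: 13.63
eef_pos: [0.492, 0.2474, 0.1655]
tool_rot: [-0.382, 0.924, -0.0, 0.001]
ft_force: [1.2, -0.7, 1.1]
grip_width: 0.0296
grasp_force: 59.3
```

Call:
apply_moves(steps=[[[0,0,0],[0,0,-0.028],0],[[0,0,0],[0,0,-0.028],0],[[0,0,0],[0,0,-0.02],0],[[0,0,0],[0,0,-0.01],0],[[0,0,0],[0,0,0],0],[[0,0,0],[0,0,0],0],[[0,0,0],[0,0,0],0],[[0,0,0],[0,0,0],0]])

```text
clock: 14.3
eef_pos: [0.4919, 0.2475, 0.1655]
tool_rot: [-0.501, 0.865, -0.0, 0.001]
ft_force: [1.9, -0.7, 0.9]
grip_width: 0.0296
grasp_force: 59.3
```

```bash
python3 -c "
from h import *
o=st();print(o['ft_torque'],o['joint_pos'])
p,d=camera('side'); np.savez('s5',p=p,d=d)
cv2.imwrite('pics/s5.png',cv2.resize(p[270:330,225:305,::-1],None,fx=10,fy=10,interpolation=cv2.INTER_CUBIC))"
```

```text
14.3 [0.4919 0.2475 0.1655] [[-0.497, -0.868, 0.001], [-0.868, 0.497, 0.0], [-0.001, -0.001, -1.0]] [ 1.9 -0.7  0.9] 0.0296 59.3
[-0.06053234 -0.69966413 -0.06570285] [ 4.66339185e-01  3.86997575e-01 -1.03127861e-02  1.17220113e+00
 -5.26218059e-04 -5.84145881e-01]
```

View pics/s5.png

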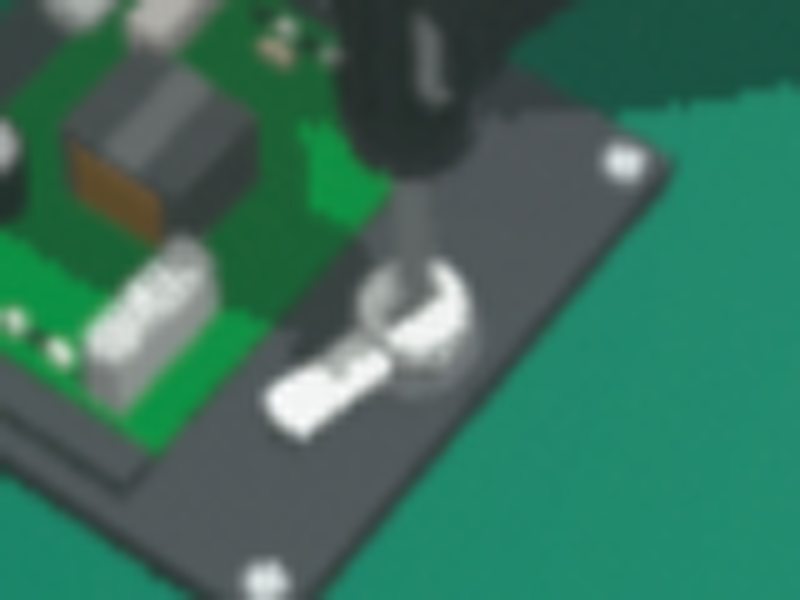

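The arm now points to (285,410), which puts the clip at about 1.35 rad. It needs roughly 12° more to reach its stop.

Call:
apply_moves(steps=[[[0,0,0],[0,0,-0.02],0],[[0,0,0],[0,0,-0.02],0],[[0,0,0],[0,0,-0.02],0],[[0,0,0],[0,0,-0.01],0],[[0,0,0],[0,0,-0.005],0],[[0,0,0],[0,0,0],0],[[0,0,0],[0,0,0],0],[[0,0,0],[0,0,0],0]])

```text
clock: 15.02
eef_pos: [0.4919, 0.2475, 0.1655]
tool_rot: [-0.6, 0.8, -0.0, 0.001]
ft_force: [3.6, -0.5, 0.8]
grip_width: 0.0298
grasp_force: 59.3
```

```bash
cat > g.py <<'E'
from h import *
o=st();print(o['ft_torque'])
p,d=camera('side'); c,f,Rm,t=cal('side')
P=cloud('side',d)
# arm centroid in expected region by brightness, z plane .024
m=np.zeros((420,560),bool); m[295:318,245:266]=1; m&=p.min(2)>200
q=np.array([pixz('side',u,v,.024)[:2] for v,u in zip(*np.nonzero(m))]); r=q-[.4917,.2476]; L=np.hypot(*r.T); r=r[(L>20e-3)&(L<50e-3)]
print(len(r),r.mean(0),np.degrees(np.arctan2(*r.mean(0)[::-1])))
E
python3 g.py
```

```text
15.0167 [0.4919 0.2475 0.1655] [[-0.281, -0.96, 0.001], [-0.96, 0.281, 0.0], [-0.001, -0.001, -1.0]] [ 3.6 -0.5  0.8] 0.0298 59.3
[-0.02073673 -1.15237931 -0.10340757]
47 [0.00908689 0.03139366] 73.85692836829224
```

Call:
apply_moves(steps=[[[0,0,0],[0,0,0.02],0],[[0,0,-0.03],[0,0,0],0],[[0,0,-0.07],[0,0,0],0],[[0,0,-0.09],[0,0,0],0],[[0,0,-0.1],[0,0,0],0],[[0,0,-0.1],[0,0,0.0389],0],[[0,0,-0.09],[0,0,0.0389],0],[[0,0,-0.035],[0,0,0.0389],0]])

```text
clock: 15.73
eef_pos: [0.4902, 0.2477, 0.2705]
tool_rot: [-0.414, 0.91, 0.001, -0.0]
ft_force: [1.1, -0.1, -1.7]
grip_width: 0.0297
grasp_force: 59.9
```

Call:
apply_moves(steps=[[[0,0,0],[0,0,0.0389],0],[[0,0,0],[0,0,0.0389],0],[[0,0,0],[0,0,0.0389],0],[[0,0,0],[0,0,0.0389],0],[[0,0,0],[0,0,0.0389],0],[[0,0,0],[0,0,0.0389],0],[[0,0,0],[0,0,0.0389],0],[[0,0,0],[0,0,0.0389],0]])

```text
clock: 16.4
eef_pos: [0.4892, 0.2472, 0.2674]
tool_rot: [0.062, 0.998, -0.001, -0.003]
ft_force: [0.6, 0.3, -0.7]
grip_width: 0.0295
grasp_force: 60.0
```

Call:
apply_moves(steps=[[[0,0,0],[0,0,0.0389],0],[[-0.04,-0.1,0],[0,0,0],0],[[-0.05,-0.15,0],[0,0,0],0],[[-0.05,-0.18,0],[0,0,0],0],[[-0.05,-0.18,0],[0,0,0],0],[[-0.05,-0.18,0],[0,0,0],0],[[-0.05,-0.15,0],[0,0,0],0],[[-0.04,-0.12,0],[0,0,0],0]])

```text
clock: 17.07
eef_pos: [0.5022, 0.024, 0.2677]
tool_rot: [0.121, 0.993, 0.0, -0.003]
ft_force: [-0.7, 0.2, -0.3]
grip_width: 0.0297
grasp_force: 60.1
```

Call:
apply_moves(steps=[[[-0.0255,-0.0795,0],[0,0,0],0],[[0,0,0],[0,0,0],0],[[0,0,0],[0,0,0],0],[[0,0,0],[0,0,0],0],[[0,0,0],[0,0,0],0],[[0,0,0],[0,0,0],0],[[0,0,0],[0,0,0],0],[[0,0,0],[0,0,0],0]])

```text
clock: 17.73
eef_pos: [0.5055, 0.0099, 0.2683]
tool_rot: [0.12, 0.993, 0.0, -0.0]
ft_force: [0.2, 0.8, -0.7]
grip_width: 0.0296
grasp_force: 60.1
```

```bash
cat > k.py <<'E'
from h import *
import sys
x,y,z,yaw=map(float,sys.argv[1:5])
o=st(); e=o['eef_pos']; Rt=R.from_quat(o['tool_rot']).as_matrix(); a=np.degrees(np.arctan2(Rt[1,0],Rt[0,0]))
da=(yaw-a+180)%360-180; w=np.radians(yaw); d=np.array([x,y,z])-e
print('yaw',a,'rotz total',-da/180,'shift totals at final yaw',((d[0]*np.cos(w)+d[1]*np.sin(w))/.2).round(4),((d[0]*np.sin(w)-d[1]*np.cos(w))/.2).round(4),(-d[2]/.2).round(4),'j',o['joint_pos'].round(2))
E
python3 k.py .5055 .0092 .1526 165.9
```

```text
17.7333 [0.5055 0.0099 0.2683] [[-0.971, 0.239, -0.0], [0.239, 0.971, 0.0], [0.0, 0.0, -1.0]] [ 0.2  0.8 -0.7] 0.0296 60.1
yaw 166.18933145993543 rotz total 0.0016073969996412529 shift totals at final yaw -0.0007 -0.0034 0.5784 j [0.02 0.24 0.06 1.39 0.   0.26]
```

Call:
apply_moves(steps=[[[0,-0.003,0.04],[0,0,0],0],[[0,0,0.08],[0,0,0],0],[[0,0,0.09],[0,0,0],0],[[0,0,0.09],[0,0,0],0],[[0,0,0.09],[0,0,0],0],[[0,0,0.09],[0,0,0],0],[[0,0,0.06],[0,0,0],0],[[0,0,0.03],[0,0,0],0]])

```text
clock: 18.4
eef_pos: [0.504, 0.0087, 0.1524]
tool_rot: [0.121, 0.993, -0.0, -0.002]
ft_force: [-10.4, -0.5, 38.8]
grip_width: 0.0295
grasp_force: 64.1
```

Call:
apply_moves(steps=[[[0,0,0.005],[0,0,0],0],[[0,0,0],[0,0,0],0],[[0,0,0],[0,0,0],0],[[0,0,0],[0,0,0],0],[[0,0,0],[0,0,0],0.45],[[0,0,0],[0,0,0],0.7],[[0,0,0],[0,0,0],1],[[0,0,0],[0,0,0],1]])

```text
clock: 19.07
eef_pos: [0.5057, 0.0085, 0.1536]
tool_rot: [0.121, 0.993, 0.0, 0.0]
ft_force: [0.7, 0.7, 0.5]
grip_width: 0.073
grasp_force: 0.0
```

Call:
apply_moves(steps=[[[0,0,0],[0,0,0],1],[[0,0,0],[0,0,0],1],[[0,0,0],[0,0,0],1],[[0,0,0],[0,0,0],1],[[0,0,0],[0,0,0],1],[[0,0,-0.05],[0,0,0],1],[[0,0,-0.15],[0,0,0],1],[[0,0,-0.2],[0,0,0],1]])

```text
clock: 19.73
eef_pos: [0.5031, 0.0085, 0.2317]
tool_rot: [0.121, 0.993, -0.001, -0.004]
ft_force: [1.3, -0.4, -0.1]
grip_width: 0.0852
grasp_force: 0.0
```

```bash
python3 k.py .57 .2227 .2 -17
```

```text
19.7333 [0.5031 0.0085 0.2317] [[-0.971, 0.24, -0.008], [0.24, 0.971, -0.0], [0.007, -0.002, -1.0]] [ 1.3 -0.4 -0.1] 0.0852 0.0
yaw 166.1025763121618 rotz total -0.9827634649324346 shift totals at final yaw 0.0066 -1.122 0.1586 j [ 0.02  0.26 -0.01  1.31  0.    0.26]
```

Call:
apply_moves(steps=[[[0,0,0],[0,0,0.0172],1],[[0.0035,0.1,0],[0,0,0],1],[[0,0.2,0],[0,0,0],1],[[0,0.2,0],[0,0,0],1],[[0,0.2,0],[0,0,0],1],[[0,0.2,0],[0,0,0],1],[[0,0.15,0],[0,0,0],1],[[0,0.07,0.1],[0,0,0],1]])

```text
clock: 20.4
eef_pos: [0.5732, 0.228, 0.2177]
tool_rot: [0.146, 0.989, 0.003, 0.004]
ft_force: [0.2, 0.4, 0.9]
grip_width: 0.0853
grasp_force: 0.0
```

Call:
apply_moves(steps=[[[0,0,0.18],[0,0,0],1],[[0,0,0.18],[0,0,0],1],[[0,0,0.08],[0,0,0],1],[[0,0,0],[0,0,0],1],[[0,0,0],[0,0,0],1],[[0,0,0],[0,0,0],1],[[0,0,0],[0,0,0],1],[[0,0,0],[0,0,0],1]])

```text
clock: 21.07
eef_pos: [0.5717, 0.2233, 0.1278]
tool_rot: [0.148, 0.989, 0.001, 0.002]
ft_force: [0.4, 0.1, 0.3]
grip_width: 0.0856
grasp_force: 0.0
```

```bash
python3 k.py .5705 .2235 .037 163; cat > m.py <<'E'
from h import *
p,d=camera('top'); np.savez('top2',p=p,d=d)
p2,d2=camera('side'); P=cloud('top',d)
a=cv2.resize(p[165:255,165:300,::-1],(600,400),interpolation=cv2.INTER_CUBIC); c=cv2.resize(p2[190:330,190:330,::-1],(600,600),interpolation=cv2.INTER_CUBIC)[100:500,:]
cv2.imwrite('pics/m.png',cv2.resize(np.vstack([a,c]),(450,600)))
m=np.zeros(d.shape,bool); m[205:240,250:285]=1; m&=P[...,2]>.175; v,u=np.nonzero(m); print('handle',m.sum(),pixz('top',u.mean(),v.mean(),.192),P[m][:,2].max())
E
python3 m.py
```

```text
21.0667 [0.5717 0.2233 0.1278] [[-0.956, 0.293, 0.004], [0.293, 0.956, 0.002], [-0.003, 0.003, -1.0]] [0.4 0.1 0.3] 0.0856 0.0
yaw 162.99049572116976 rotz total -5.280154905686156e-05 shift totals at final yaw 0.0061 -0.001 0.4538 j [0.37 0.53 0.12 1.15 0.   0.67]
handle 100 [0.50464506 0.00788033 0.192     ] 1.2772975017566208
```

View pics/m.png

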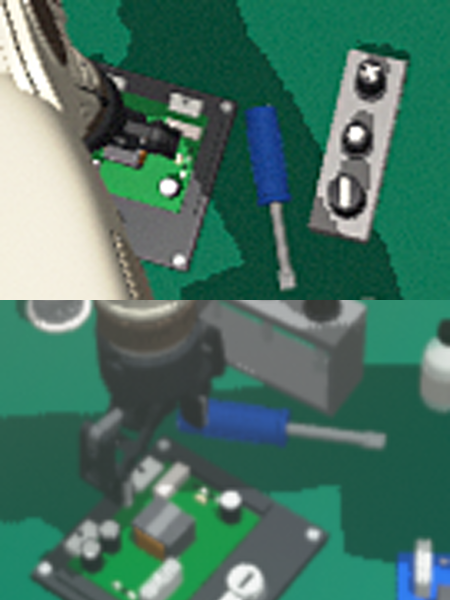

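The picture shows the flat driver seated in its rack hole, the clip open, and the gripper above the transformer. The unlisted blue driver has toppled and now lies between the rack and the pallet. I'll leave it there and grasp the board.

Call:
apply_moves(steps=[[[0.004,0,0.05],[0,0,0],1],[[0,0,0.08],[0,0,0],1],[[0,0,0.1],[0,0,0],1],[[0,0,0.1],[0,0,0],1],[[0,0,0.08],[0,0,0],1],[[0,0,0.04],[0,0,0],1],[[0,0,0],[0,0,0],0.7],[[0,0,0],[0,0,0],0.6]])

```text
clock: 21.83
eef_pos: [0.5693, 0.2231, 0.035]
tool_rot: [0.148, 0.989, -0.0, -0.0]
ft_force: [-0.0, 0.3, 0.4]
grip_width: 0.064
grasp_force: 0.0
```

Call:
apply_moves(steps=[[[0,0,0],[0,0,0],0.5],[[0,0,0],[0,0,0],0.45],[[0,0,0],[0,0,0],0.4],[[0,0,0],[0,0,0],0.35],[[0,0,0],[0,0,0],0.2],[[0,0,0],[0,0,0],0],[[0,0,0],[0,0,0],0],[[0,0,0],[0,0,0],0]])

```text
clock: 22.5
eef_pos: [0.5708, 0.224, 0.0371]
tool_rot: [0.148, 0.989, 0.001, 0.001]
ft_force: [-0.7, 1.1, 5.4]
grip_width: 0.0333
grasp_force: 61.0
```

Call:
apply_moves(steps=[[[0,0,-0.003],[0,0,0],0],[[0.01,0,0],[0,0,0],0],[[0.015,0,0],[0,0,0],0],[[0.015,0,0],[0,0,0],0],[[0.015,0,0],[0,0,0],0],[[0.01,0,0],[0,0,0],0],[[0,0,0],[0,0,0],0],[[0,0,0],[0,0,0],0]])

```text
clock: 23.17
eef_pos: [0.5581, 0.227, 0.0371]
tool_rot: [0.148, 0.989, 0.0, 0.001]
ft_force: [3.2, -0.9, 5.9]
grip_width: 0.0332
grasp_force: 61.2
```

Call:
apply_moves(steps=[[[0,0,-0.01],[0,0,0],0],[[0,0,-0.015],[0,0,0],0],[[0,0,-0.015],[0,0,0],0],[[0,0,-0.02],[0,0,0],0],[[0,0,-0.02],[0,0,0],0],[[0,0,-0.02],[0,0,0],0],[[0,0,0],[0,0,0],0],[[0,0,0],[0,0,0],0]])

```text
clock: 23.83
eef_pos: [0.5573, 0.2271, 0.0563]
tool_rot: [0.148, 0.989, 0.0, 0.0]
ft_force: [0.0, -0.3, -2.9]
grip_width: 0.0327
grasp_force: 60.0
```

Call:
apply_moves(steps=[[[0,0,-0.06],[0,0,0],0],[[0,0,-0.12],[0,0,0],0],[[0,0,-0.17],[0,0,0],0],[[0,0,-0.18],[0,0,0],0],[[0,0,-0.18],[0,0,0],0],[[0,0,-0.16],[0,0,0],0],[[0,0,-0.12],[0,0,-0.0072],0],[[0,0,-0.06],[0,0,-0.0072],0]])

```text
clock: 24.5
eef_pos: [0.5583, 0.2274, 0.2704]
tool_rot: [0.125, 0.992, 0.002, 0.003]
ft_force: [0.1, -0.0, -2.6]
grip_width: 0.0329
grasp_force: 60.2
```

Call:
apply_moves(steps=[[[-0.01,-0.05,0],[0,0,0],0],[[-0.02,-0.1,0],[0,0,0],0],[[-0.03,-0.15,0],[0,0,0],0],[[-0.035,-0.18,0],[0,0,0],0],[[-0.035,-0.18,0],[0,0,0],0],[[-0.035,-0.18,0],[0,0,0],0],[[-0.035,-0.18,0],[0,0,0],0],[[-0.035,-0.18,0],[0,0,0],0]])

```text
clock: 25.17
eef_pos: [0.5412, -0.0194, 0.264]
tool_rot: [0.126, 0.992, -0.0, -0.002]
ft_force: [0.3, -1.1, -2.2]
grip_width: 0.033
grasp_force: 60.2
```

Call:
apply_moves(steps=[[[-0.035,-0.18,0],[0,0,0],0],[[-0.035,-0.18,0],[0,0,0],0],[[-0.035,-0.18,0],[0,0,0],0],[[-0.035,-0.18,0],[0,0,0],0],[[-0.03,-0.15,0],[0,0,0],0],[[-0.03,-0.11,0],[0,0,0],0],[[-0.01,-0.06,0],[0,0,0],0],[[0,0,0],[0,0,0],0]])

```text
clock: 25.83
eef_pos: [0.5303, -0.2319, 0.264]
tool_rot: [0.128, 0.992, -0.0, -0.002]
ft_force: [0.3, 0.0, -3.9]
grip_width: 0.0329
grasp_force: 60.3
```

```bash
python3 k.py .5313 -.2322 .032 165.6; python3 - <<'E'
from h import *
p,d=camera('side'); q,_=camera('top')
cv2.imwrite('pics/n.png',np.hstack([cv2.resize(p[120:260,190:360,::-1],(400,330)),cv2.resize(q[140:260,280:420,::-1],(385,330))]))
E
```

```text
25.8333 [ 0.5303 -0.2319  0.264 ] [[-0.967, 0.253, -0.003], [0.253, 0.967, 0.0], [0.003, -0.0, -1.0]] [ 0.3  0.  -3.9] 0.0329 60.3
yaw 165.32997889218476 rotz total -0.001500117265640218 shift totals at final yaw -0.0053 -0.0002 1.1598 j [-0.41  0.4   0.26  1.44 -0.   -0.16]
```

View pics/n.png

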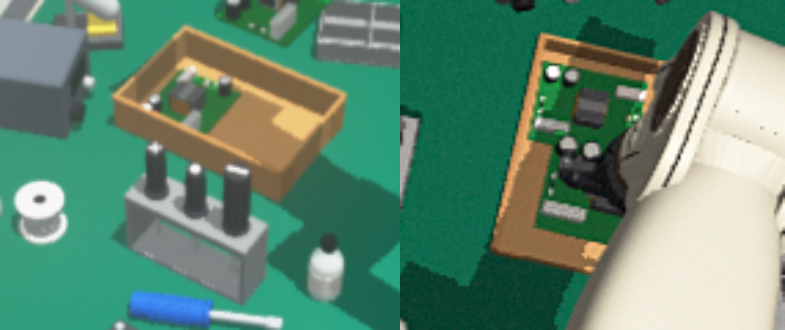

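The board is held flat over the carton's empty half. I'll check the gap to the finished board before lowering.

```bash
python3 - <<'E'
from h import *
T=np.load('top.npz'); P=cloud('top',T['d'])
m=np.zeros((420,560),bool); m[165:195,335:362]=1
m&=(P[...,2]>.030)&(P[...,2]<.05)
n,l,s,c=cv2.connectedComponentsWithStats(m.astype(np.uint8)); print(s[1:,4])
a=np.radians(-14.4); 
for i in range(1,n):
    if s[i,4]>20:
        q=P[l==i]; r=cv2.minAreaRect(q[:,:2].astype(np.float32)); d=np.array(r[0])-[.5952,-.2486]; print(r,d[0]*np.cos(a)+d[1]*np.sin(a),-d[0]*np.sin(a)+d[1]*np.cos(a),q[:,2].mean())
E
```

```text
[ 10  17 137  15   5]
((0.6584577560424805, -0.25612422823905945), (0.03671699017286301, 0.040950458496809006), 78.48287963867188) 0.06314159678530386 0.008443723439664865 0.037709751243453334
```

Call:
apply_moves(steps=[[[-0.005,0,0.08],[0,0,0],0],[[0,0,0.16],[0,0,0],0],[[0,0,0.18],[0,0,0],0],[[0,0,0.18],[0,0,0],0],[[0,0,0.16],[0,0,0],0],[[0,0,0.12],[0,0,0],0],[[0,0,0.08],[0,0,0],0],[[0,0,0.04],[0,0,0],0]])

```text
clock: 26.6
eef_pos: [0.5308, -0.2265, 0.0626]
tool_rot: [0.124, 0.992, 0.001, -0.003]
ft_force: [-0.1, -0.2, -3.5]
grip_width: 0.033
grasp_force: 60.3
```

Call:
apply_moves(steps=[[[0,0,0.04],[0,0,0],0],[[0,0,0.03],[0,0,0],0],[[0,0,0.02],[0,0,0],0],[[0,0,0.02],[0,0,0],0],[[0,0,0.01],[0,0,0],0],[[0,0,0],[0,0,0],0],[[0,0,0],[0,0,0],0],[[0,0,0],[0,0,0],0]])

```text
clock: 27.27
eef_pos: [0.5332, -0.2296, 0.0425]
tool_rot: [0.125, 0.992, -0.0, 0.001]
ft_force: [0.1, 0.4, -2.1]
grip_width: 0.0326
grasp_force: 60.3
```

Call:
apply_moves(steps=[[[0,0,0.012],[0,0,0],0],[[0,0,0.012],[0,0,0],0],[[0,0,0.01],[0,0,0],0],[[0,0,0.008],[0,0,0],0],[[0,0,0.006],[0,0,0],0],[[0,0,0.005],[0,0,0],0],[[0,0,0],[0,0,0],0],[[0,0,0],[0,0,0],0]])

```text
clock: 27.93
eef_pos: [0.5328, -0.2293, 0.0312]
tool_rot: [0.125, 0.992, 0.0, -0.0]
ft_force: [0.1, 0.6, -3.7]
grip_width: 0.0329
grasp_force: 60.3
```

Call:
apply_moves(steps=[[[0,0,0.003],[0,0,0],0],[[0,0,0.003],[0,0,0],0],[[0,0,0.003],[0,0,0],0],[[0,0,0],[0,0,0],0],[[0,0,0],[0,0,0],0],[[0,0,0],[0,0,0],0],[[0,0,0],[0,0,0],0],[[0,0,0],[0,0,0],0]])

```text
clock: 28.6
eef_pos: [0.533, -0.2294, 0.0301]
tool_rot: [0.125, 0.992, -0.0, 0.0]
ft_force: [-3.0, 0.2, 5.4]
grip_width: 0.033
grasp_force: 61.4
```

Call:
apply_moves(steps=[[[0,0,0],[0,0,0],0.45],[[0,0,0],[0,0,0],0.55],[[0,0,0],[0,0,0],0.65],[[0,0,0],[0,0,0],0.7],[[0,0,0],[0,0,0],0.7],[[0,0,0],[0,0,0],0.7],[[0,0,-0.03],[0,0,0],0.7],[[0,0,-0.08],[0,0,0],0.7]])

```text
clock: 29.27
eef_pos: [0.531, -0.2285, 0.0497]
tool_rot: [0.125, 0.992, 0.001, -0.002]
ft_force: [-0.8, 0.4, 0.1]
grip_width: 0.0597
grasp_force: 0.0
```

Call:
apply_moves(steps=[[[0,0,-0.15],[0,0,0],0.7],[[0,0,-0.18],[0,0,0],0.7],[[0,0,-0.18],[0,0,0],0.7],[[0,0,-0.18],[0,0,0],0.7],[[0,0,-0.15],[0,0,0],0.7],[[0.15,0,-0.1],[0,0,0],0.7],[[0.18,0,0],[0,0,0],0.7],[[0.18,0,0],[0,0,0],0.7]])

```text
clock: 29.93
eef_pos: [0.4343, -0.2041, 0.2415]
tool_rot: [0.125, 0.992, -0.001, 0.002]
ft_force: [-1.4, 0.3, 0.8]
grip_width: 0.0598
grasp_force: 0.0
```

Call:
apply_moves(steps=[[[0.1,-0.15,0],[0,0,0],0.7],[[0,-0.18,0],[0,0,0],0.7],[[0,-0.18,0],[0,0,0],0.7],[[0,-0.1,0],[0,0,0],0.7],[[0,0,0],[0,0,0],0.7],[[0,0,0],[0,0,0],0.7],[[0,0,0],[0,0,0],0.7],[[0,0,0],[0,0,0],0.7]])

```text
clock: 30.6
eef_pos: [0.3845, -0.3162, 0.2396]
tool_rot: [0.125, 0.992, 0.0, -0.0]
ft_force: [0.5, 0.1, -0.5]
grip_width: 0.06
grasp_force: 0.0
```

```bash
python3 - <<'E'
from h import *
st()
p,d=camera('top'); cv2.imwrite('pics/end.png',cv2.resize(p[140:260,160:400,::-1],(800,400),interpolation=cv2.INTER_CUBIC))
P=cloud('top',d); m=np.zeros(d.shape,bool); m[190:235,315:375]=1; g=(p[...,1]>p[...,0]*1.3+20)&m&(P[...,2]<.03); q=P[g]; r=cv2.minAreaRect(q[:,:2].astype(np.float32)); print(g.sum(),r,q[:,2].mean())
A=np.c_[q[:,:2],np.ones(len(q))]; print(np.linalg.lstsq(A,q[:,2],rcond=None)[0])
E
```

```text
30.6 [ 0.3845 -0.3162  0.2396] [[-0.969, 0.247, -0.0], [0.247, 0.969, 0.0], [0.0, 0.0, -1.0]] [ 0.5  0.1 -0.5] 0.06 0.0
1093 ((0.5523185729980469, -0.24329526722431183), (0.19819745421409607, 0.14887207746505737), 88.68498229980469) 0.007200790121017454
[-0.00837054 -0.01086769  0.00927543]
```

View pics/end.png

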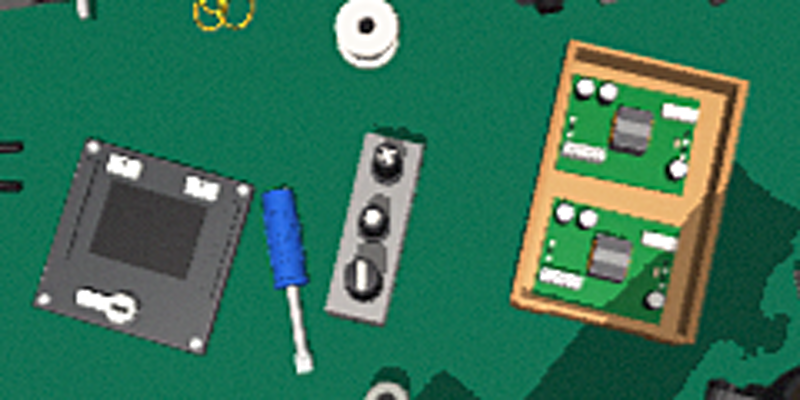

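The end view shows the board flat in the empty half at (610,257), the clip open at (105,303) and the driver in its rack hole at (363,277). I'm handing the job in.

```bash
python3 -c "
from h import *
print(bot.job_done())"
```

```text
the job is handed in; nothing more can be done
None
```

The job is handed in: the clip is open at its stop, the driver is back in its rack, and the board lies flat, face up, in the carton's empty half; the unlisted blue driver, standing at the start, was found toppled between rack and pallet, cause not seen (possibly the arm), and I left it there.

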